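Put the tack caddy together and seat it on the bench

TASK

Put the tack tray with the open centre tube over the post of the spindle stand, so that it lies flat on the stand's foot. Then carry the stand by the top of its post, with the tray on it, to the round wooden bench seat and set it upright with its foot fully down inside the seat's rim. Leave the other tray, the one with the solid knob, where it is.

Things in the scene. Friction and masses are not known exactly. Their poses are not given: they have to be found in the camera images.
- tack_tray: Round bare steel tack tray, 110 mm across: outer wall 18 mm high, four compartments and in the middle an upright open tube, 42 mm outside, hole 34 mm right through the tray, top 60 mm above the underside. Loose, about 0.2 kg. Held by the outside of the tube, near its top. Origin: centre of the underside; z up. Yaw does not matter.
- spindle: Spindle stand, loose, about 0.35 kg: round dark steel foot 76 mm across, 20 mm thick, with a bright steel post 12 mm thick in the middle, total height 113 mm. From 86 to 109 mm above the underside the post is a round grip 16 mm thick. With the tray on the foot (20 mm up) its tube ends 80 mm up, the post 33 mm above that. Origin: centre of the underside; z up along the post.
- seat: Bench seat: a turned wooden dish fixed to the bench, 130 mm across outside and 20 mm high, with a round flat recess 104 mm across whose floor lies 8 mm above the bench (rim 12 mm above that floor). The spindle stand's foot belongs in it. Origin: centre of the underside, at bench height; z up.
- cover_tray: The other tray, not wanted: same steel and 110 mm across with the same 18 mm wall, but with no compartments and no hole; in its middle a solid mushroom knob 36 mm across, 51 mm high. Loose. Origin: centre of the underside; z up.
There are look-alikes about, which are no part of the job. Leave any pink or purple look-alike of the tack_tray alone.

How it is judged:
On the way, in this order (a step that is already met when the one before it is completed fails the run):
1. the tack tray lies flat on the foot of the spindle stand, around its post, let go of, while the stand is still away from the seat (horizontal distance between tack_tray and spindle below 0.014 m and z of tack_tray in the frame of spindle between 0.015 and 0.026 m and contact force between the fingers and tack_tray below 0.2 N and horizontal distance between spindle and seat above 0.07 m), for 0.2 s.
2. the stand is lifted off the bench, upright, with the tray on it (height (world z) of spindle above 0.025 m and angle between spindle's own z axis and vertical below 0.35 rad and horizontal distance between tack_tray and spindle below 0.022 m and z of tack_tray in the frame of spindle between 0.012 and 0.032 m), for 0.1 s.
At the end, for the whole second after the job is handed in: Stand at rest, upright within 0.1 rad, its foot on the floor of the seat's recess (centres within 18 mm, underside 4 to 13 mm above the bench); tack tray around its post, on its foot (centres within 14 mm, tray's underside 15 to 26 mm above the stand's) (horizontal distance between spindle and seat below 0.018 m and height (world z) of spindle between 0.004 and 0.013 m and angle between spindle's own z axis and vertical below 0.1 rad and horizontal distance between tack_tray and spindle below 0.014 m and z of tack_tray in the frame of spindle between 0.015 and 0.026 m and linear speed of each of spindle, tack_tray below 0.02 m/s); the robot touches nothing.
It fails at once if the other tray (solid knob) is moved more than 30 mm (distance of cover_tray from where it was at the start of the episode above 0.03 m).
It also fails if it takes over 53 s, if anything falls off the work surface, if the arm or the gripper's body presses on something with over 40 N, if the wrist force passes 120 N, or if a joint passes its speed limit or range.

ROBOT

A 6-joint arm with a two-finger parallel gripper is mounted at the origin on the work surface. World frame = base frame: x ahead of the robot, y to its left, z up, the work surface at z = 0. Lengths are in m, angles in rad, forces in N, time in s.
With the tool pointing down it reaches from about 0.35 to 0.85 m from the base axis. Payload 8.1 kg.
Tool frame: the origin (TCP) lies on the centre line of the jaws, within the pads' length; the fingertips stand 19 mm ahead of it and the grasp point (between the pads) is the TCP; z points along the fingers, y is the direction in which the jaws open and shut (so a half turn about z gives the same grasp; the last joint's range is limited). The gripper opens to 85 mm and grips with 20 to 120 N. Pads are 22 mm wide; open, the fingers measure 114 mm over their backs; the gripper's body (76 mm by 85 mm) begins 54 mm behind the grasp point. The pads swing forward as they close: fully open they stand 13 mm farther back than shut.
Start: joints at [-1.361, 0.13, 1.488, -0, 1.523, -0.085], TCP at [0.174, -0.574, 0.25] pointing down, gripper open.
Joint ranges: [-2.96, 2.96], [-0.89, 2.26], [0.02, 2.5], [-1.34, 4.48], [0, 2.73], [-2.66, 2.66]. Speed limits (rad/s): [2.39, 2.39, 2.79, 3.14, 3.14, 3.14].

INTERFACE

Orientations are given as [roll, pitch, yaw] about the fixed x, y, z axes, in that order (R = Rz(yaw) Ry(pitch) Rx(roll)).
In Python, from bench import robot, optics gives the robot as it stands. The module is installed in compiled form; this text tells all that it offers.
- The arm moves only by the tool drive_tool, never from a script. Its argument "series" is a list of rows, each a list of 2 entries, a list of its own where there are three numbers: the shift along the tool's x, y, z in mm, then the turn, a rotation vector about the tool's x, y, z in degrees. In form: [[[dx, dy, dz], [wx, wy, wz]], ...]. A call has 1 to 5 rows; each row shifts and turns the pose as measured when the row begins, along the tool's axes as they then stand; what a row does not reach is not made up. A row lasts 1/12 s, in which the tool goes at most 41.7 mm and 7.16 degrees, less where a joint would pass 70% of its speed; a pose out of reach is approached as far as the arm can. A call with a gripper value outside its range is refused whole. "fingers" is the opening, from -1 (shut) to 1 (fully open), set as the call begins (left out, the last holds). The fingers move at their own pace and stop on an object; "squeeze" is the grip in N (left out, the last holds). Time passes only in rows, so rows that do not move let the fingers close. It gives the time, the measured TCP pose, the force and the opening at its end, in the units of the state.
- robot.state(): the state, without advancing time (a new reading comes with each control period).
- optics.grab_frame(name): name is "scene" or "top" or "wrist"; returns the picture (420x560x3 uint8, blue, green, red); there is no depth.
- optics.camera_params(name): a dict with "vfov" (degrees; the focal length in pixels is half the picture's height over the tangent of half this angle, whatever the lens; pixels are square), "cx", "cy" (the principal point, pixels), "R" (3x3) and "t" (3): a world point X has camera coordinates R X + t. Camera axes: x right, y down, z forward; pixel columns grow to the right and rows downward; lengths in m; the calibration is good to about 2 mm. The wrist camera is an equidistant fisheye: a pixel r from the principal point sees the ray r / f radians off the axis. A picture is of the moment at which its call begins: read the wrist's pose just before it. camera_params takes no time and is no camera call; for the wrist camera it gives the pose at the moment of the call.
- robot.sign_off(): hands the job in, once; it reports no verdict.
Trained networks look in the newest picture that a camera, given by its name, has taken for a name from the list of things; names that differ only in an ending like _2 or _b are one class to them, and where a whole thing is asked for, a point or a joint stands for the part that bears it (a point fixed in the world has none). Each returns a list of dicts, best first, with "score" (0 to 1); they miss things now and then, are a little off and sometimes report something else, mostly with a low value. They report only what shows in the picture. A call takes as long as a camera call. They do not tell look-alikes from the thing itself.
- optics.search_frame(camera, target): "xy" ([column, row] in pixels, amid what is visible of it).
- optics.regions_of(camera, target): "pixels" (420x560 bool, what is visible of it) and "xy" ([column, row] in pixels, amid what is visible of it).
- optics.mark_of(camera, target): "xy" ([column, row] in pixels: a listed point, or the origin of a listed thing).
The state is a dict: "t": time; "joints": joint angles; "qd": joint speeds; "joint_torque": joint torques, N m; "eef_pos": TCP position; "tool_rot": TCP orientation; "force": force on the tool from outside, world axes, zero at the start; "ft_torque": the same for the moment, N m; "width": opening from 0.0 (shut) to 1.0 (fully open).
Only numpy, scipy, OpenCV 4.12 (cv2) and the standard library are available. Lean on these libraries where they do the work, as an engineer would, in place of code of your own. Each camera call takes 0.05 s, during which the arm holds its last target. There are 200 camera calls.

## Working session

There is one attempt and no reset: what is moved stays moved. The work goes in short steps, Python scripts to look and compute and a tool call to move; the robot and the scene stay as the last step left them, time stands still between calls to the robot, and variables do not carry over. Pictures are saved under pics/ and viewed, about 8 in all and at most 12, crops included, and the job is handed in when it is done.

Besides the shell and the picture viewer there is one more tool, called after "Request:" as name([rows], argument=value, ...), one row to a line, values as JSON. drive_tool: Moves the arm, as the interface text tells. Its arguments: {"type":"object","properties":{"series":{"type":"array"},"fingers":{"type":"number"},"squeeze":{"type":"number"}},"required":["series"]}

```bash
mkdir -p pics
cat > h.py <<'E'
import numpy as np, cv2
from bench import robot, optics
from scipy.spatial.transform import Rotation as Ro
def ray(cam,uv,P=None):
    P=P or optics.camera_params(cam); R=np.array(P["R"]);t=np.array(P["t"])
    f=210/np.tan(np.radians(P["vfov"])/2); d=np.array([uv[0]-P["cx"],uv[1]-P["cy"]])
    if cam=="wrist":
        r=np.hypot(*d);th=r/f; v=np.r_[d/max(r,1e-9)*np.sin(th),np.cos(th)]
    else: v=np.r_[d/f,1]
    return -R.T@t, R.T@v
def atz(cam,uv,z,P=None):
    o,v=ray(cam,uv,P); return o+v*(z-o[2])/v[2]
def proj(cam,X,P=None):
    P=P or optics.camera_params(cam); f=210/np.tan(np.radians(P["vfov"])/2)
    c=np.array(P["R"])@np.array(X)+np.array(P["t"])
    if cam=="wrist":
        r=np.hypot(c[0],c[1]); k=f*np.arctan2(r,c[2])/max(r,1e-9)
    else: k=f/c[2]
    return np.array([P["cx"]+k*c[0],P["cy"]+k*c[1]])
E
python3 - <<'E'
from h import *
ims=[]
for c in ("scene","top"):
    im=optics.grab_frame(c); cv2.imwrite(f"pics/{c}0.png",im)
    for n in ("tack_tray","spindle","seat","cover_tray"):
        for d in optics.mark_of(c,n)[:4]:
            print(c,n,round(d["score"],2),np.round(d["xy"]),np.round(atz(c,d["xy"],0.0),3))
s=robot.state();print(s["t"],s["eef_pos"],s["tool_rot"],s["width"])
E
```

```text
scene tack_tray 0.98 [134. 272.] [ 0.444 -0.499  0.   ]
scene tack_tray 0.96 [213. 183.] [ 0.272 -0.214  0.   ]
scene tack_tray 0.83 [139. 218.] [ 0.29  -0.441  0.   ]
scene tack_tray 0.75 [148. 333.] [ 0.61  -0.513  0.   ]
scene spindle 0.62 [286. 243.] [ 0.549 -0.117  0.   ]
scene spindle 0.59 [358. 188.] [0.486 0.151 0.   ]
scene seat 0.75 [355. 186.] [0.477 0.147 0.   ]
scene cover_tray 0.85 [408. 168.] [0.495 0.322 0.   ]
top tack_tray 0.81 [344. 275.] [ 0.278 -0.218  0.   ]
top tack_tray 0.81 [432. 270.] [ 0.287 -0.441  0.   ]
top tack_tray 0.67 [385. 211.] [ 0.438 -0.326  0.   ]
top tack_tray 0.62 [454. 143.] [ 0.612 -0.509  0.   ]
top spindle 0.7 [297. 173.] [ 0.536 -0.103  0.   ]
top seat 0.79 [208. 191.] [0.492 0.124 0.   ]
top cover_tray 0.79 [130. 191.] [0.494 0.323 0.   ]
top cover_tray 0.35 [299. 173.] [ 0.537 -0.108  0.   ]
0.5 [ 0.17432433 -0.57410663  0.25026834] [-3.14154343e+00 -2.97791906e-06  2.94797431e-01] 1.0002240831438818
```

```bash
python3 -c "print(1)"
```

```text
1
```

View pics/scene0.png

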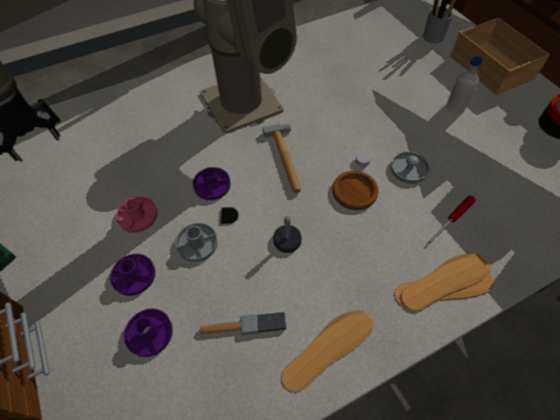

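View pics/top0.png

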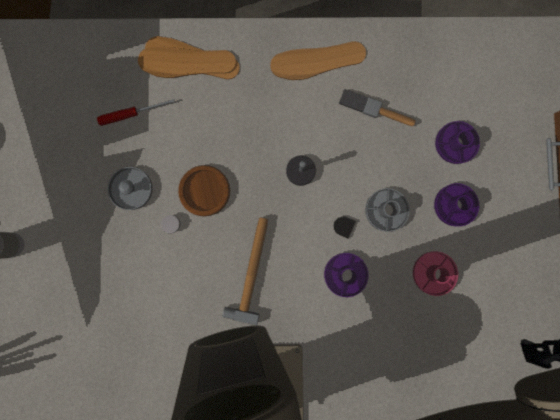

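Scene/top views: the candidates for tack_tray are grey with an open tube (top 389,209), purple (457,142), (457,204) and (346,275), pink (435,273), and the grey knobbed tray (130,188). I choose the grey one at (389,209). The spindle is at (301,170) and the seat at (204,190).

Run:
```python
from h import *
print(optics.camera_params("top"))
im=optics.grab_frame("top")
cv2.imwrite("pics/crop1.png",cv2.resize(im[130:250,190:430],None,fx=3.3,fy=3.3,interpolation=cv2.INTER_CUBIC))
for n,p,z in (("tack_tray",(389,209),.012),("spindle",(301,170),.015),("seat",(204,190),.018)):
    for d in optics.regions_of("top",n):
        m=d["pixels"].astype(np.uint8)
        if np.hypot(*(np.array(d["xy"])-p))<25:
            c=max(cv2.findContours(m,0,1)[0],key=len); e=cv2.fitEllipse(cv2.convexHull(c))
            a=atz("top",e[0],z); b=atz("top",(e[0][0]+1,e[0][1]),z)
            print(n,d["score"],np.round(e[0],1),np.round(e[1],1),a.round(3),"diam",np.array(e[1])*np.linalg.norm(a-b))
```

```text
{'vfov': 50.02993190063378, 'cx': 279.16851984350427, 'cy': 200.73878390815722, 'R': array([[-0.00727779, -0.99996466,  0.00420818],
       [-0.99638941,  0.00689566, -0.0846203 ],
       [ 0.08458829, -0.00480884, -0.99640438]]), 't': array([-0.05311696,  0.46441819,  1.10878845])}
tack_tray 0.93 [387.2 209.4] [42.8 44. ] [ 0.441 -0.329  0.012] diam [0.10821686 0.11122115]
spindle 0.82 [301.  170.2] [28.9 29.2] [ 0.542 -0.112  0.015] diam [0.07327166 0.07389697]
seat 0.67 [203.8 190.1] [51.8 52.1] [0.492 0.133 0.018] diam [0.13011779 0.13088637]
```

View pics/crop1.png

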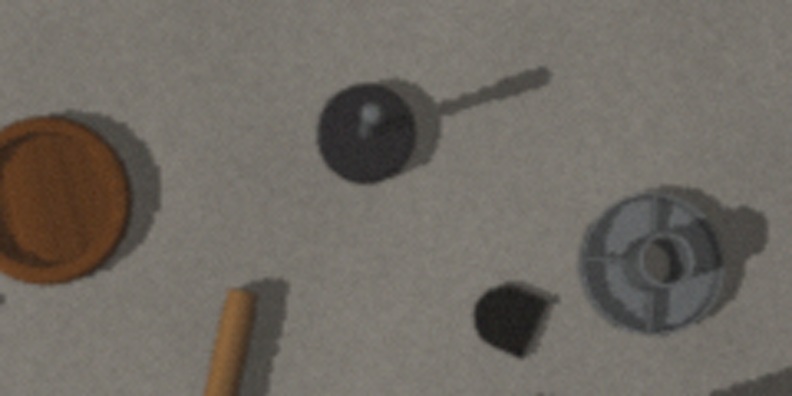

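The crop confirms the choice: a grey steel tray with an open tube and compartments. The diameters check out at 110, 74 and 130 mm. I go above the tray.

```bash
cat >> h.py <<'E'
def go(x,y,z,yaw=None):
    s=robot.state(); R=Ro.from_euler("xyz",s["tool_rot"]); p=np.array(s["eef_pos"])
    d=R.inv().apply(np.array([x,y,z])-p)*1000
    w=np.zeros(3)
    y0=s["tool_rot"][2] if yaw is None else yaw
    w=np.degrees((R.inv()*Ro.from_euler("xyz",[np.pi,0,y0])).as_rotvec())
    print("t",round(s["t"],2),"pos",p.round(4),"rot",np.round(s["tool_rot"],3),"F",np.round(s["force"],1),"w",round(s["width"],3),"| shift",d.round(1),"turn",w.round(2))
E
python3 -c "
from h import *
go(.441,-.329,.25)"
```

```text
t 0.7 pos [ 0.1743 -0.5741  0.2504] rot [3.141 0.    0.295] F [ 0.2  0.2 -0.4] w 1.0 | shift [ 3.264e+02 -1.571e+02  3.000e-01] turn [0.01 0.   0.  ]
```

Request:
drive_tool([
  [[36,-17,0],[0,0,0]],
  [[36,-17,0],[0,0,0]],
  [[36,-17,0],[0,0,0]],
  [[36,-17,0],[0,0,0]],
  [[36,-17,0],[0,0,0]],
])

```text
t: 1.12
eef_pos: [0.3201, -0.4417, 0.2494]
tool_rot: [3.14, 0.003, 0.282]
force: [0.4, -1.1, -0.1]
width: 0.996
```

Request:
drive_tool([
  [[36,-17,10],[0,0,0]],
  [[36,-17,20],[0,0,0]],
  [[36,-17,20],[0,0,0]],
  [[36,-18,20],[0,0,0]],
  [[0,0,0],[0,0,0]],
])

```text
t: 1.53
eef_pos: [0.4403, -0.3343, 0.1852]
tool_rot: [3.133, -0.003, 0.286]
force: [-1.1, 0.1, -1.3]
width: 1.004
```

Run:
```python
from h import *
go(.441,-.329,.14)
P=optics.camera_params("wrist"); im=optics.grab_frame("wrist")
print(P["vfov"],-np.array(P["R"]).T@P["t"])
for d in optics.mark_of("wrist","tack_tray")[:3]: print(d["score"],np.round(d["xy"]),atz("wrist",d["xy"],0,P).round(3))
for d in optics.regions_of("wrist","tack_tray")[:3]:
    m=d["pixels"].astype(np.uint8); c=max(cv2.findContours(m,0,1)[0],key=len)
    print(d["score"],d["xy"],m.sum())
for z in (0,.018,.06):
  r=.055 if z<.05 else .021
  for a in np.linspace(0,6.28,40): cv2.circle(im,tuple(int(round(v)) for v in proj("wrist",[.441+r*np.cos(a),-.329+r*np.sin(a),z],P)),1,(0,0,255) if z==.06 else (0,255,0),-1)
cv2.imwrite("pics/w1.png",im)
```

```text
t 1.53 pos [ 0.4403 -0.3343  0.1852] rot [ 3.133e+00 -3.000e-03  2.860e-01] F [-1.1  0.1 -1.3] w 1.004 | shift [ 2.  -5.2 45.1] turn [ 0.47 -0.16 -0.  ]
65.70646984690485 [ 0.51584744 -0.31117069  0.30799577]
0.86 [484.  90.] [ 0.613 -0.513  0.   ]
0.85 [329. 336.] [ 0.285 -0.444  0.   ]
0.84 [430. 224.] [ 0.454 -0.504 -0.   ]
0.87 [268.8, 182.0] 9987
0.84 [128.0, 277.8] 2905
0.76 [430.2, 223.4] 7195
```

View pics/w1.png

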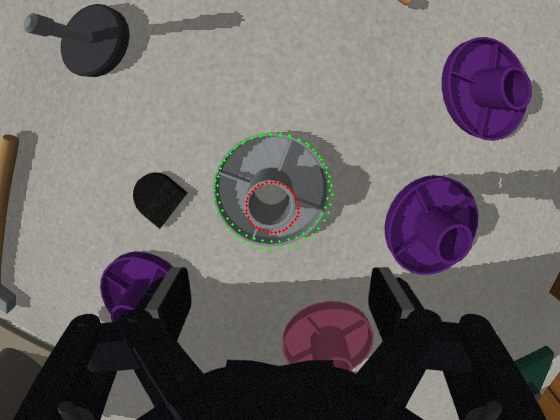

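The overlay on the grey tray and its tube at (270,207) agrees within a pixel or two, so I descend and grip.

Request:
drive_tool([
  [[2,-5,25],[0.47,-0.16,0]],
  [[0,0,30],[0,0,0]],
  [[0,0,30],[0,0,0]],
  [[0,0,20],[0,0,0]],
  [[0,0,0],[0,0,0]],
])

```text
t: 2.1
eef_pos: [0.439, -0.3464, 0.0901]
tool_rot: [3.12, -0.006, 0.275]
force: [-0.2, 0.7, -0.9]
width: 1.003
```

```bash
python3 -c "
from h import *
go(.441,-.329,.051)"
```

```text
t 2.1 pos [ 0.439  -0.3464  0.0901] rot [ 3.12  -0.006  0.275] F [-0.2  0.7 -0.9] w 1.003 | shift [  6.4 -17.   38.8] turn [ 1.23 -0.37 -0.  ]
```

Request:
drive_tool([
  [[6,-17,10],[1.2,-0.4,0]],
  [[0,0,0],[0,0,0]],
])

```text
t: 2.27
eef_pos: [0.4388, -0.3306, 0.081]
tool_rot: [3.142, 0.001, 0.27]
force: [-0.8, 1.4, -1.4]
width: 0.998
```

```bash
python3 -c "
from h import *
go(.441,-.329,.051)"
```

```text
t 2.27 pos [ 0.4388 -0.3306  0.081 ] rot [3.142e+00 1.000e-03 2.700e-01] F [-0.8  1.4 -1.4] w 0.998 | shift [ 2.6 -1.  30. ] turn [0.   0.05 0.  ]
```

Request:
drive_tool([
  [[2,-3,11],[0.3,-0.1,0]],
  [[0,-2,11],[0.3,-0.1,0]],
  [[0,-1,9],[0.2,-0.1,0]],
  [[0,0,0],[0,0,0]],
])

```text
t: 2.6
eef_pos: [0.4411, -0.3271, 0.0527]
tool_rot: [-3.134, 0.002, 0.268]
force: [-0.2, 0.0, -0.3]
width: 1.002
```

```bash
python3 -c "
from h import *
go(.441,-.329,.051)"
```

```text
t 2.6 pos [ 0.4411 -0.3271  0.0527] rot [-3.134e+00  2.000e-03  2.680e-01] F [-0.2  0.  -0.3] w 1.002 | shift [-0.6  1.8  1.7] turn [-0.46  0.14 -0.  ]
```

Request:
drive_tool([
  [[-0.6,1.8,1],[-0.46,0.1,0]],
  [[0,0,0],[0,0,0]],
  [[0,0,0],[0,0,0]],
  [[0,0,0],[0,0,0]],
  [[0,0,0],[0,0,0]],
], fingers=-1, squeeze=40)

```text
t: 3.02
eef_pos: [0.4415, -0.3298, 0.0524]
tool_rot: [3.14, 0.0, 0.269]
force: [-0.2, -0.3, -2.5]
width: 0.507
```

Request:
drive_tool([
  [[0,0,0],[0,0,0]],
  [[0,0,0],[0,0,0]],
  [[0,0,-10],[0,0,0]],
])

```text
t: 3.27
eef_pos: [0.4401, -0.3286, 0.0607]
tool_rot: [-3.14, 0.002, 0.269]
force: [-1.6, -0.5, -3.5]
width: 0.51
```

Request:
drive_tool([
  [[0,0,-25],[0,0,0]],
  [[0,0,-35],[0,0,0]],
  [[0,0,-40],[0,0,0]],
  [[0,0,-30],[0,0,0]],
  [[0,0,0],[0,0,0]],
])

```text
t: 3.68
eef_pos: [0.4385, -0.327, 0.1972]
tool_rot: [-3.135, 0.005, 0.269]
force: [0.6, 0.1, -0.1]
width: 0.509
```

```bash
python3 -c "
from h import *
go(.542,-.112,.2)"
```

```text
t 3.68 pos [ 0.4385 -0.327   0.1972] rot [-3.135  0.005  0.269] F [ 0.6  0.1 -0.1] w 0.509 | shift [ 156.8 -179.8   -2.6] turn [-0.35  0.31 -0.  ]
```

Request:
drive_tool([
  [[20,-23,0],[-0.3,0.3,0]],
  [[20,-23,0],[0,0,0]],
  [[20,-23,0],[0,0,0]],
  [[20,-23,0],[0,0,0]],
  [[20,-23,0],[0,0,0]],
])

```text
t: 4.1
eef_pos: [0.5059, -0.1922, 0.2035]
tool_rot: [3.132, -0.005, 0.259]
force: [0.3, -0.8, -1.6]
width: 0.513
```

Request:
drive_tool([
  [[20,-23,0],[0,0,0]],
  [[20,-23,0],[0,0,0]],
  [[10,-12,0],[0,0,0]],
  [[0,0,0],[0,0,0]],
  [[0,0,0],[0,0,0]],
])

```text
t: 4.52
eef_pos: [0.5415, -0.1134, 0.2034]
tool_rot: [3.134, -0.006, 0.265]
force: [0.9, -0.7, -1.4]
width: 0.507
```

Run:
```python
from h import *
go(.542,-.112,.175)
P=optics.camera_params("wrist"); im=optics.grab_frame("wrist")
s=robot.state();print(s["eef_pos"],s["tool_rot"])
Pt=optics.camera_params("top")
for z,r in ((.02,.038),(.113,.008)):
  for a in np.linspace(0,6.28,30): cv2.circle(im,tuple(int(round(v)) for v in proj("wrist",[.542+r*np.cos(a),-.112+r*np.sin(a),z],P)),1,(0,255,0),-1)
R=Ro.from_euler("xyz",s["tool_rot"]).as_matrix()
for h,r in ((.052,.055),(-.008,.021),(.034,.055)):
  for a in np.linspace(0,6.28,40): cv2.circle(im,tuple(int(round(v)) for v in proj("wrist",np.array(s["eef_pos"])+R@[r*np.cos(a),r*np.sin(a),h],P)),1,(0,0,255),-1)
cv2.imwrite("pics/w2.png",im)
```

```text
t 4.52 pos [ 0.5415 -0.1134  0.2034] rot [ 3.134 -0.006  0.265] F [ 0.9 -0.7 -1.4] w 0.507 | shift [ 0.7 -1.4 28.4] turn [ 0.43 -0.33 -0.  ]
[ 0.54134624 -0.11365264  0.2033966 ] [ 3.1343218  -0.00588111  0.26439453]
```

View pics/w2.png

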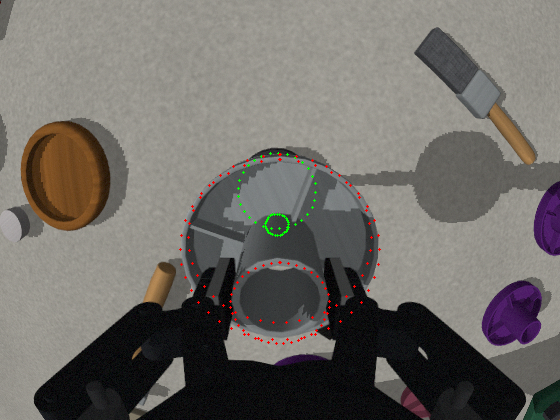

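The picture shows the tray held squarely, with the red model matching. The foot's rim shows at (273,150), about 4 px above and left of my model. I cross-check the stand's position from the saved first images.

Run:
```python
from h import *
for c,p in (("scene",(287,240)),("top",(301,172))):
    g=cv2.imread(f"pics/{c}0.png")[:,:,1].astype(int)
    x0,y0=p[0]-25,p[1]-25; sub=g[y0:y0+50,x0:x0+50]
    m=(sub<52).astype(np.uint8); n,l,st,ce=cv2.connectedComponentsWithStats(m); k=l[25,25] or 1+np.argmax(st[1:,4])
    cc=max(cv2.findContours((l==k).astype(np.uint8),0,1)[0],key=len)
    e=cv2.fitEllipse(cv2.convexHull(cc)); u=(e[0][0]+x0,e[0][1]+y0)
    print(c,st[k],np.round(u,1),np.round(e[1],1),atz(c,u,.01).round(4))
    # model silhouette: centre of bbox for given xy
    from scipy.optimize import minimize
    H=cv2.convexHull(cc)[:,0]+[x0,y0]; P=optics.camera_params(c)
    def sil(q): 
        pts=np.array([proj(c,[q[0]+.038*np.cos(a),q[1]+.038*np.sin(a),z],P) for z in(0,.02) for a in np.linspace(0,6.28,48)],np.float32); return cv2.convexHull(pts)
    f=lambda q: (lambda S: sum(cv2.pointPolygonTest(S,(float(h[0]),float(h[1])),True)**2 for h in H))(sil(q))
    r=minimize(f,[.542,-.112],method="Nelder-Mead",options=dict(initial_simplex=[[.542,-.112],[.55,-.112],[.542,-.104]])); print(r.x.round(4),np.sqrt(r.fun/len(H)))
```

```text
scene [ 11   6  28  32 622] [286.5 237.6] [27.4 30.9] [ 0.5407 -0.1106  0.01  ]
[ 0.5405 -0.1105] 1.069226399589256
top [ 11   9  29  29 590] [301.  170.1] [28.3 29. ] [ 0.5427 -0.1126  0.01  ]
[ 0.5422 -0.1127] 0.9312518057931891
```

Both views agree within 2 mm and the clearance is 9 mm, so I lower.

Request:
drive_tool([
  [[0.5,-2,8],[0.5,-0.4,0]],
  [[0,0,10],[0,0,0]],
  [[0,0,10],[0,0,0]],
  [[0,0,0],[0,0,0]],
])

```text
t: 4.9
eef_pos: [0.54, -0.1149, 0.1726]
tool_rot: [-3.14, 0.002, 0.26]
force: [-0.2, -0.2, -2.4]
width: 0.516
```

```bash
python3 -c "
from h import *
go(.5415,-.112,.078)"
```

```text
t 4.9 pos [ 0.54   -0.1149  0.1726] rot [-3.14e+00  2.00e-03  2.60e-01] F [-0.2 -0.2 -2.4] w 0.516 | shift [ 2.4 -2.2 94.6] turn [-0.09  0.14 -0.  ]
```

Request:
drive_tool([
  [[2,-3,8],[0,0,0]],
  [[0,0,10],[0,0,0]],
  [[0,0,10],[0,0,0]],
  [[0,0,10],[0,0,0]],
  [[0,0,0],[0,0,0]],
])

```text
t: 5.32
eef_pos: [0.5393, -0.1125, 0.1284]
tool_rot: [-3.139, 0.005, 0.258]
force: [-1.4, 0.9, -2.5]
width: 0.51
```

```bash
python3 -c "
from h import *
go(.5415,-.112,.078)"
```

```text
t 5.32 pos [ 0.5393 -0.1125  0.1284] rot [-3.139  0.005  0.258] F [-1.4  0.9 -2.5] w 0.51 | shift [ 2.5  0.2 50.4] turn [-0.17  0.3  -0.  ]
```

Request:
drive_tool([
  [[2.5,0,10],[-0.2,0.3,0]],
  [[0.5,0,12],[0,0,0]],
  [[0.5,0,12],[0,0,0]],
  [[0.5,0,12],[0,0,0]],
  [[0,0,0],[0,0,0]],
])

```text
t: 5.73
eef_pos: [0.5429, -0.1114, 0.0781]
tool_rot: [3.141, 0.001, 0.258]
force: [0.2, 0.7, -2.8]
width: 0.514
```

```bash
python3 -c "
from h import *
go(.5415,-.112,.073)"
```

```text
t 5.73 pos [ 0.5429 -0.1114  0.0781] rot [3.141e+00 1.000e-03 2.580e-01] F [ 0.2  0.7 -2.8] w 0.514 | shift [-1.5  0.2  5.1] turn [0.01 0.04 0.  ]
```

Request:
drive_tool([
  [[-1,0,2],[0,0,0]],
  [[0,0,2],[0,0,0]],
  [[0,0,0],[0,0,0]],
])

```text
t: 5.98
eef_pos: [0.5413, -0.1115, 0.0728]
tool_rot: [-3.141, 0.003, 0.258]
force: [0.8, 0.2, -2.1]
width: 0.509
```

Request:
drive_tool([
  [[0,0,2],[0,0,0]],
  [[0,0,0],[0,0,0]],
])

```text
t: 6.15
eef_pos: [0.5423, -0.1119, 0.0727]
tool_rot: [3.141, 0.001, 0.258]
force: [-0.1, -0.1, -2.1]
width: 0.508
```

Request:
drive_tool([
  [[0,0,0],[0,0,0]],
  [[0,0,0],[0,0,0]],
  [[0,0,0],[0,0,0]],
  [[0,0,0],[0,0,0]],
  [[0,0,0],[0,0,0]],
], fingers=0.9)

```text
t: 6.57
eef_pos: [0.5449, -0.1127, 0.0757]
tool_rot: [3.138, -0.005, 0.258]
force: [0.1, -0.5, 1.3]
width: 0.95
```

Request:
drive_tool([
  [[0,0,-15],[0,0,0]],
  [[0,0,-25],[0,0,0]],
  [[0,0,-30],[0,0,0]],
  [[-30,0,-30],[0,0,0]],
  [[0,0,0],[0,0,0]],
])

```text
t: 6.98
eef_pos: [0.5134, -0.1193, 0.176]
tool_rot: [3.141, 0.001, 0.259]
force: [1.5, 0.1, 1.2]
width: 0.952
```

Run:
```python
from h import *
go(.5415,-.112,.073)
P=optics.camera_params("wrist"); im=optics.grab_frame("wrist")
x,y=.5415,-.112
for z,r,col in ((.038,.055,(0,0,255)),(.08,.021,(0,0,255)),(.113,.008,(0,255,0))):
  for a in np.linspace(0,6.28,30): cv2.circle(im,tuple(int(round(v)) for v in proj("wrist",[x+r*np.cos(a),y+r*np.sin(a),z],P)),1,col,-1)
cv2.imwrite("pics/w3.png",im)
```

```text
t 6.98 pos [ 0.5134 -0.1193  0.176 ] rot [3.141e+00 1.000e-03 2.590e-01] F [1.5 0.1 1.2] w 0.952 | shift [2.92e+01 1.00e-01 1.03e+02] turn [0.01 0.08 0.  ]
```

View pics/w3.png

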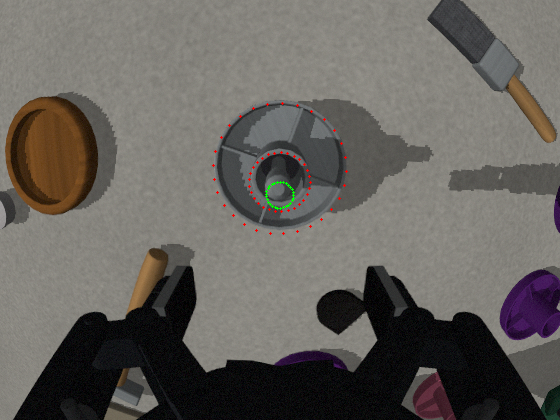

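The tray lies flat around the post. Both tray and post appear about 4 px (3 mm) further along tool x than my model, so the stand is at about (0.5435,-0.111). Next I grip the post top at TCP z 0.103.

Request:
drive_tool([
  [[15,0,0],[0,0,0]],
  [[16,0,5],[0,0,0]],
  [[0,0,10],[0,0,0]],
  [[0,0,10],[0,0,0]],
  [[0,0,0],[0,0,0]],
], fingers=0.2)

```text
t: 7.45
eef_pos: [0.5446, -0.1106, 0.1454]
tool_rot: [-3.141, 0.001, 0.257]
force: [0.1, -0.0, -0.2]
width: 0.602
```

```bash
python3 -c "
from h import *
go(.5435,-.111,.103)"
```

```text
t 7.45 pos [ 0.5446 -0.1106  0.1454] rot [-3.141e+00  1.000e-03  2.570e-01] F [ 0.1 -0.  -0.2] w 0.602 | shift [-1.1  0.2 42.4] turn [-0.04  0.04 -0.  ]
```

Request:
drive_tool([
  [[-1,0,12],[0,0,0]],
  [[0,0,12],[0,0,0]],
  [[0,0,10],[0,0,0]],
  [[0,0,4],[0,0,0]],
  [[0,0,0],[0,0,0]],
])

```text
t: 7.87
eef_pos: [0.539, -0.1103, 0.0988]
tool_rot: [-3.137, 0.008, 0.257]
force: [-0.8, 0.3, -0.8]
width: 0.599
```

```bash
python3 -c "
from h import *
go(.5435,-.111,.103)"
```

```text
t 7.87 pos [ 0.539  -0.1103  0.0988] rot [-3.137  0.008  0.257] F [-0.8  0.3 -0.8] w 0.599 | shift [ 4.1  1.8 -4.2] turn [-0.28  0.46 -0.  ]
```

Request:
drive_tool([
  [[4,1.5,-5],[-0.3,0.5,0]],
  [[0,0,0],[0,0,0]],
])

```text
t: 8.03
eef_pos: [0.5428, -0.1108, 0.1032]
tool_rot: [-3.141, 0.0, 0.257]
force: [0.5, 0.1, -0.2]
width: 0.598
```

```bash
python3 -c "
from h import *
go(.5435,-.111,.103)"
```

```text
t 8.03 pos [ 0.5428 -0.1108  0.1032] rot [-3.141  0.     0.257] F [ 0.5  0.1 -0.2] w 0.598 | shift [0.6 0.4 0.2] turn [-0.01  0.01 -0.  ]
```

Good. I close firmly, because the tray makes the stand heavier and its tilt matters.

Request:
drive_tool([
  [[0,0,0],[0,0,0]],
  [[0,0,0],[0,0,0]],
  [[0,0,0],[0,0,0]],
  [[0,0,0],[0,0,0]],
  [[0,0,0],[0,0,0]],
], fingers=-1, squeeze=80)

```text
t: 8.45
eef_pos: [0.5442, -0.111, 0.1054]
tool_rot: [3.14, -0.003, 0.257]
force: [0.4, -0.3, -2.6]
width: 0.157
```

Request:
drive_tool([
  [[0,0,0],[0,0,0]],
  [[0,0,0],[0,0,0]],
  [[0,0,0],[0,0,0]],
])

```text
t: 8.7
eef_pos: [0.5442, -0.1109, 0.1054]
tool_rot: [3.14, -0.003, 0.257]
force: [-0.1, -0.1, -1.8]
width: 0.156
```

```bash
python3 -c "
from h import *
go(.5435,-.111,.103)"
```

```text
t 8.7 pos [ 0.5442 -0.1109  0.1054] rot [ 3.14e+00 -3.00e-03  2.57e-01] F [-0.1 -0.1 -1.8] w 0.156 | shift [-0.7 -0.1  2.4] turn [ 0.09 -0.17 -0.  ]
```

Request:
drive_tool([
  [[0,0,-5],[0,0,0]],
  [[0,0,-5],[0,0,0]],
  [[0,0,-5],[0,0,0]],
  [[0,0,0],[0,0,0]],
  [[0,0,0],[0,0,0]],
])

```text
t: 9.12
eef_pos: [0.5426, -0.1106, 0.1203]
tool_rot: [-3.141, 0.0, 0.257]
force: [-0.5, 0.5, -4.7]
width: 0.157
```

Run:
```python
from h import *
go(.5435,-.111,.15)
P=optics.camera_params("wrist"); im=optics.grab_frame("wrist")
cv2.imwrite("pics/w4.png",im)
```

```text
t 9.12 pos [ 0.5426 -0.1106  0.1203] rot [-3.141  0.     0.257] F [-0.5  0.5 -4.7] w 0.157 | shift [  0.7   0.6 -29.7] turn [-0.02  0.02 -0.  ]
```

View pics/w4.png

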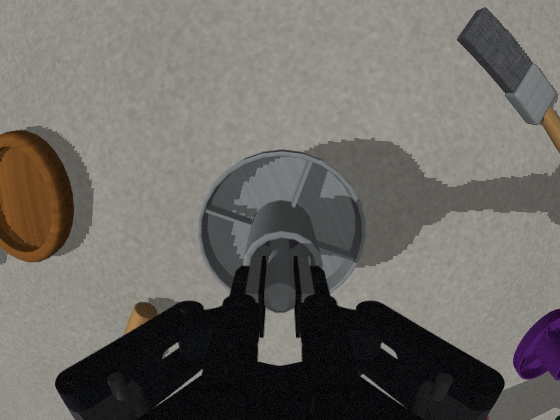

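The stand hangs upright in the jaws with the tray on its foot (force about 4.7 N, roughly the weight of both). I lift and go to the seat.

Request:
drive_tool([
  [[0,0,-10],[0,0,0]],
  [[0,0,-15],[0,0,0]],
  [[0,0,-15],[0,0,0]],
  [[0,0,-10],[0,0,0]],
  [[0,0,0],[0,0,0]],
])

```text
t: 9.58
eef_pos: [0.5414, -0.1103, 0.1726]
tool_rot: [-3.14, 0.003, 0.257]
force: [0.4, -0.2, -4.6]
width: 0.159
```

```bash
python3 -c "
from h import *
go(.492,.133,.17)"
```

```text
t 9.58 pos [ 0.5414 -0.1103  0.1726] rot [-3.14e+00  3.00e-03  2.57e-01] F [ 0.4 -0.2 -4.6] w 0.159 | shift [  14.  -247.8    3.1] turn [-0.12  0.18 -0.  ]
```

Request:
drive_tool([
  [[0,-8,0],[0,0,0]],
  [[1,-15,0],[0,0,0]],
  [[1,-20,0],[0,0,0]],
  [[1,-20,0],[0,0,0]],
  [[1,-20,0],[0,0,0]],
])

```text
t: 10.0
eef_pos: [0.5227, -0.0264, 0.1713]
tool_rot: [-3.14, 0.004, 0.251]
force: [0.5, 1.7, -5.5]
width: 0.156
```

Request:
drive_tool([
  [[1,-20,0],[0,0,0]],
  [[1,-20,0],[0,0,0]],
  [[1,-20,0],[0,0,0]],
  [[1,-20,0],[0,0,0]],
  [[1,-20,0],[0,0,0]],
])

```text
t: 10.42
eef_pos: [0.4951, 0.0825, 0.166]
tool_rot: [-3.135, 0.012, 0.252]
force: [1.0, -0.3, -4.7]
width: 0.159
```

```bash
python3 -c "
from h import *
go(.492,.133,.17,.257)"
```

```text
t 10.42 pos [0.4951 0.0825 0.166 ] rot [-3.135  0.012  0.252] F [ 1.  -0.3 -4.7] w 0.159 | shift [  9.5 -49.7  -3.8] turn [-0.35  0.67 -0.26]
```

Request:
drive_tool([
  [[4,-18,-4],[-0.4,0.7,0]],
  [[3,-15,0],[0,0,0]],
  [[3,-12,0],[0,0,0]],
  [[0,-4,0],[0,0,0]],
  [[0,0,0],[0,0,0]],
])

```text
t: 10.83
eef_pos: [0.4839, 0.1438, 0.1649]
tool_rot: [-3.138, 0.008, 0.26]
force: [-0.3, -0.5, -5.0]
width: 0.156
```

Run:
```python
from h import *
go(.492,.133,.125)
P=optics.camera_params("wrist"); im=optics.grab_frame("wrist")
x,y=.492,.133
for z,r,col in ((.02,.065,(0,0,255)),(.02,.052,(0,255,0))):
  for a in np.linspace(0,6.28,60): cv2.circle(im,tuple(int(round(v)) for v in proj("wrist",[x+r*np.cos(a),y+r*np.sin(a),z],P)),1,col,-1)
im2=optics.grab_frame("scene")
cv2.imwrite("pics/w5.png",np.hstack([im[:,60:500],cv2.resize(im2[120:280,270:440],None,fx=2.1,fy=2.625)]))
```

```text
t 10.83 pos [0.4839 0.1438 0.1649] rot [-3.138  0.008  0.26 ] F [-0.3 -0.5 -5. ] w 0.156 | shift [ 5.3 12.7 39.8] turn [-0.2   0.43 -0.  ]
```

View pics/w5.png

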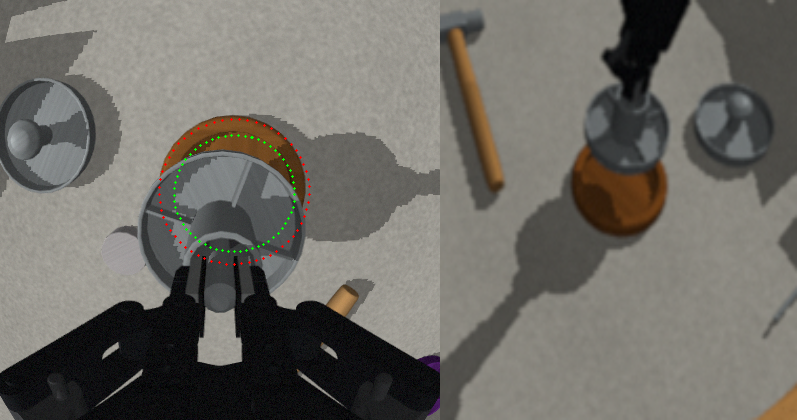

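The seat's rim agrees with my estimate, with the same 3–4 px offset along tool x as before, so I aim for (0.4945, 0.133). The tray and stand hang level.

Request:
drive_tool([
  [[7,6,0],[-0.2,0.4,0]],
  [[0,6,5],[0,0,0]],
  [[0,0,10],[0,0,0]],
  [[0,0,0],[0,0,0]],
])

```text
t: 11.27
eef_pos: [0.4959, 0.1291, 0.1485]
tool_rot: [3.139, -0.001, 0.256]
force: [-1.0, -0.1, -6.7]
width: 0.157
```

```bash
python3 -c "
from h import *
go(.4945,.133,.13)"
```

```text
t 11.27 pos [0.4959 0.1291 0.1485] rot [ 3.139e+00 -1.000e-03  2.560e-01] F [-1.  -0.1 -6.7] w 0.157 | shift [-0.4 -4.1 18.5] turn [ 0.13 -0.06 -0.  ]
```

Request:
drive_tool([
  [[0,-3,6],[0.1,0,0]],
  [[0,0,7],[0,0,0]],
  [[0,0,7],[0,0,0]],
  [[0,0,6],[0,0,0]],
  [[0,0,0],[0,0,0]],
])

```text
t: 11.68
eef_pos: [0.4944, 0.1306, 0.1181]
tool_rot: [3.142, 0.002, 0.253]
force: [-0.7, -0.4, -4.8]
width: 0.158
```

```bash
python3 -c "
from h import *
go(.4945,.133,.114)"
```

```text
t 11.68 pos [0.4944 0.1306 0.1181] rot [3.142e+00 2.000e-03 2.530e-01] F [-0.7 -0.4 -4.8] w 0.158 | shift [ 0.7 -2.3  4.1] turn [0.  0.1 0. ]
```

Request:
drive_tool([
  [[0.5,-2,1.5],[0,0.1,0]],
  [[0,0,1.5],[0,0,0]],
  [[0,0,1.5],[0,0,0]],
  [[0,0,0],[0,0,0]],
])

```text
t: 12.02
eef_pos: [0.4946, 0.1335, 0.114]
tool_rot: [-3.141, -0.001, 0.253]
force: [0.4, -0.7, -5.3]
width: 0.16
```

Request:
drive_tool([
  [[0,0,1],[0,0,0]],
  [[0,0,0],[0,0,0]],
])

```text
t: 12.18
eef_pos: [0.4952, 0.1338, 0.1137]
tool_rot: [-3.141, -0.002, 0.254]
force: [-0.0, -0.1, -4.5]
width: 0.155
```

Request:
drive_tool([
  [[0,0,1.5],[0,0,0]],
  [[0,0,1],[0,0,0]],
  [[0,0,0],[0,0,0]],
])

```text
t: 12.43
eef_pos: [0.4966, 0.1343, 0.114]
tool_rot: [-3.141, -0.006, 0.254]
force: [0.0, 0.0, -4.4]
width: 0.159
```

Request:
drive_tool([
  [[0,0,1.5],[0,0,0]],
  [[0,0,0],[0,0,0]],
])

```text
t: 12.6
eef_pos: [0.4976, 0.1348, 0.1136]
tool_rot: [-3.141, -0.008, 0.254]
force: [0.0, 0.2, -5.1]
width: 0.154
```

Request:
drive_tool([
  [[-3,1.5,3],[0,-0.45,0]],
  [[0,0,0],[0,0,0]],
])

```text
t: 12.77
eef_pos: [0.4987, 0.1346, 0.1144]
tool_rot: [-3.139, -0.01, 0.254]
force: [-0.3, 0.0, -5.8]
width: 0.155
```

```bash
python3 -c "
from h import *
go(.4945,.133,.114)"
```

```text
t 12.77 pos [0.4987 0.1346 0.1144] rot [-3.139 -0.01   0.254] F [-0.3  0.  -5.8] w 0.155 | shift [-4.5  0.5  0.4] turn [-0.14 -0.56  0.  ]
```

The height stalls at 0.114, the value expected for the foot on the recess floor (0.1054 + 0.008). The force did not drop, though. A quick look before letting go.

Run:
```python
from h import *
im=optics.grab_frame("wrist"); im2=optics.grab_frame("scene")
s=robot.state();print(np.round(s["force"],2),np.round(s["ft_torque"],2),np.round(s["joint_torque"],1))
cv2.imwrite("pics/w6.png",np.hstack([im[:,60:460],cv2.resize(im2[120:260,280:413],(399,420),interpolation=cv2.INTER_CUBIC)]))
```

```text
[-0.19  0.15 -2.69] [ 0.12  0.03 -0.  ] [  0.2 -49.6 -49.4   0.2  -0.1  -0. ]
```

View pics/w6.png

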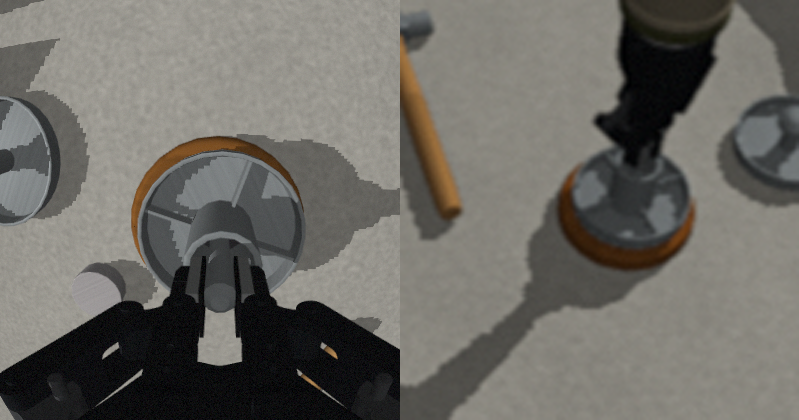

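The picture shows the foot down inside the rim, with the tray level above the seat and roughly concentric. I release and retreat.

Request:
drive_tool([
  [[0,0,0],[0,0,0]],
  [[0,0,0],[0,0,0]],
  [[0,0,0],[0,0,0]],
  [[0,0,0],[0,0,0]],
  [[0,0,0],[0,0,0]],
], fingers=0.2)

```text
t: 13.28
eef_pos: [0.4978, 0.1333, 0.1128]
tool_rot: [-3.141, -0.007, 0.254]
force: [0.3, 0.0, 0.3]
width: 0.6
```

Request:
drive_tool([
  [[0,0,-10],[0,0,0]],
  [[0,0,-20],[0,0,0]],
  [[0,0,-25],[0,0,0]],
  [[0,0,-30],[0,0,0]],
  [[-30,0,0],[0,0,0]],
])

```text
t: 13.7
eef_pos: [0.4688, 0.1254, 0.2019]
tool_rot: [-3.141, -0.004, 0.253]
force: [1.4, -0.0, 1.9]
width: 0.598
```

Request:
drive_tool([
  [[-30,0,0],[0,0,0]],
  [[0,0,0],[0,0,0]],
  [[0,0,0],[0,0,0]],
])

```text
t: 13.95
eef_pos: [0.4374, 0.1173, 0.2067]
tool_rot: [3.142, -0.009, 0.254]
force: [1.2, -0.0, -0.5]
width: 0.604
```

Run:
```python
from h import *
go(.4945,.133,.114)
P=optics.camera_params("wrist"); im=optics.grab_frame("wrist"); im2=optics.grab_frame("scene")
x,y=.4945,.133
for z,r,col in ((.02,.065,(0,0,255)),(.046,.055,(0,255,0)),(.121,.008,(0,255,0)),(.088,.021,(0,255,0))):
  for a in np.linspace(0,6.28,60): cv2.circle(im,tuple(int(round(v)) for v in proj("wrist",[x+r*np.cos(a),y+r*np.sin(a),z],P)),1,col,-1)
cv2.imwrite("pics/w7.png",np.hstack([im[:,60:460],cv2.resize(im2[120:260,280:413],(399,420),interpolation=cv2.INTER_CUBIC)]))
```

```text
t 13.95 pos [0.4374 0.1173 0.2067] rot [ 3.142 -0.009  0.254] F [ 1.2 -0.  -0.5] w 0.604 | shift [58.4 -0.9 93.2] turn [ 0.   -0.49 -0.  ]
```

View pics/w7.png

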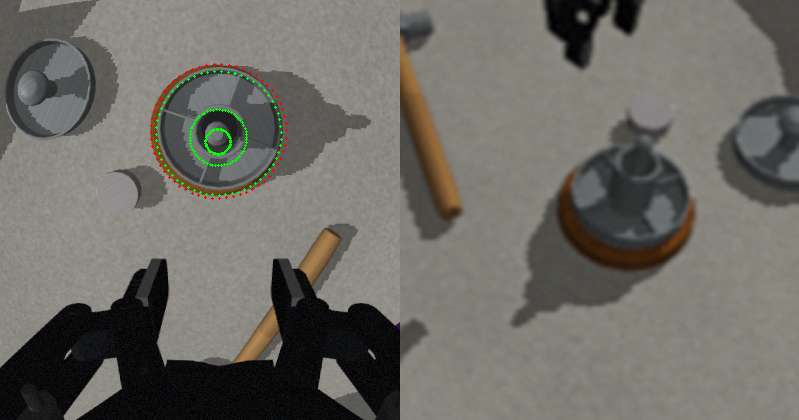

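The tray and stand stand upright and concentric in the seat, at model height within about 4 px (post at 218,137). The gripper is clear, so I hand in.

```bash
python3 -c "
from bench import robot
print(robot.sign_off(), robot.state()['t'])"
```

```text
the job is handed in; nothing more can be done
the job is handed in; nothing more can be done
```

I put the grey open-tube tray over the spindle post and flat on its foot. I then carried the stand by the top of its post to the bench seat, set it down inside the rim, let go and backed off. The job was handed in at about 14 s of the 53 s allowed. No verdict was reported.

**Last checks:** After release, the wrist and scene views show the stand upright in the seat, with the tray level around the post and the gripper clear. Both match the expected heights to within about 4 pixels (3 mm). The knobbed tray was never approached.

**What disagreed:**
- **Force when setting down:** It did not drop clearly at touchdown. I judged the foot was down from the height stalling at 0.114 m, the value expected for it resting on the recess floor, and from the camera views.
- **Position bias:** The wrist images showed a steady offset of about 3 mm from the top-camera positions, which I allowed for.
- **Post grip width:** The gripper read about 13 mm on the post's 16 mm grip. It still lifted and carried the stand without visible slip.

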